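Transfer sanding drums to the storage rack in order

ROBOT

A 6-joint arm with a two-finger parallel gripper is mounted at the origin on the work surface. World frame = base frame: x ahead of the robot, y to its left, z up, the work surface at z = 0. Lengths are in mm, angles in rad, forces in N, time in s.
With the tool pointing down it reaches from about 350 to 875 mm from the base axis. Payload 4.2 kg.
Tool frame: the origin (TCP) lies midway between the tips of the shut fingers; the grasp point (between the pads) lies 19 mm behind it; z points along the fingers, y is the line along which they close (so a half turn about z gives the same grasp; the last joint's range is limited). The gripper opens to 85 mm and grips with 20 to 120 N. Pads are 22 mm wide; open, the fingers measure 114 mm over their backs; the gripper's body (76 mm by 85 mm) begins 54 mm behind the grasp point. The pads swing forward as they close: fully open they stand 13 mm farther back than shut.
Start: joints at [-0.93, 0.385, 0.008, 0, -1.194, -0.259], TCP at [232.883, -579.97, 231.312] pointing down, gripper open.
Joint ranges: [-3.14, 3.14], [-1.21, 2.06], [-1.07, 1.41], [-3.16, 2.05], [-2.99, -0.16], [-3.1, 3.1]. Speed limits (rad/s): [2.79, 2.79, 3.14, 3.14, 3.14, 3.14].

INTERFACE

Orientations are given as a unit quaternion [x, y, z, w].
In Python, from bench import arm gives the robot as it stands. The module is installed in compiled form; this text tells all that it offers.
- The arm moves only by the shell command python3 -m handwheel 'ROWS' [OPENING]. ROWS is JSON, a list of rows, each an object of numbers: "x", "y", "z": the shift along the world's x, y, z each as a share of 20 cm, from -1 to 1; "ax", "ay", "az": the turn, a rotation vector about the world's x, y, z each as a share of 90 degrees, from -1 to 1. In form: [{"x": .., "y": .., "z": .., "ax": .., "ay": .., "az": ..}, ...]. A call has exactly 8 rows; each row shifts and turns the commanded pose from where the row before left it; what a row does not reach is not made up. A row lasts 1/10 s, in which the tool goes at most 50 mm and 8.59 degrees, less where a joint would pass 70% of its speed; a pose out of reach is approached as far as the arm can. A call with a number of a shift or a turn outside -1 to 1 is refused whole. A call with a gripper value outside its range is refused whole. OPENING is the opening, from -1 (shut) to 1 (fully open), set as the call begins (- or left out, the last holds). The fingers move at their own pace and stop on an object; the grip force is fixed at half the most. Time passes only in rows, so rows that do not move let the fingers close, or fill a call up. It gives the time, the measured TCP pose, the force, the opening and the grip force at its end, in the units of the state.
- arm.read_state(): the state, without advancing time (a new reading comes with each control period).
- arm.get_image(name): name is "side" or "top" or "wrist"; returns the picture (480x640x3 uint8, red, green, blue); there is no depth.
- arm.camera_params(name): a dict with "K" (3x3 intrinsics, pixels), "position" and "orientation" of the camera in the world. Camera axes: x right, y down, z forward; pixel columns grow to the right and rows downward; lengths in mm; the calibration is good to about 2 mm. A picture is of the moment at which its call begins: read the wrist's pose just before it. camera_params takes no time and is no camera call; for the wrist camera it gives the pose at the moment of the call.
- arm.job_done(): hands the job in; it is judged then, once.
The state is a dict: "clock": time; "joints": joint angles; "joint_vel": joint speeds; "joint_efforts": joint torques, N m; "position": TCP position; "ee_rot": TCP orientation; "contact_force": force on the tool from outside, world axes, zero at the start; "wrist_torque": the same for the moment, N m; "gripper_width": finger opening in mm; "grasp_force": force on a finger pad.
Only numpy, scipy, OpenCV 4.12 (cv2) and the standard library are available. Lean on these libraries where they do the work, as an engineer would, in place of code of your own. Each camera call takes 0.05 s, during which the arm holds its last target. There are 200 camera calls.

TASK

The four sanding drums stand on the plywood board in their order of use. Move them all into the black storage rack, one upright on the floor of each bay, in the same left-to-right order as they stood on the board, without toppling any; let go of them all.

Things in the scene. Friction and masses are not known exactly. Their poses are not given: they have to be found in the camera images.
- board: Fixed plywood board, 76 x 290 mm, 12 mm thick, carrying the four coloured cradles in a row. Origin: centre of its underside. Its y axis runs along the row to the robot's left (board and rack are turned at most 0.2 rad); cradle centres at x = 0, y = +102, +34, -34, -102 mm in its frame, the colours in a new order at each start.
- rack: Fixed black rack, 74 x 278 mm, a row of four open bays 62 x 62 mm inside, grey floors. Origin: centre of its underside; bay floors 6 mm and wall tops 20 mm above it. Its y axis runs along the row to the robot's left; bay centres at x = 0, y = +102, +34, -34, -102 mm. Board and rack lie one before the other, either nearer, rows 100 mm or more apart; nothing else within 100 mm.
- cradle_red: Red square cradle fixed on the board, 62 x 62 mm, floor 6 mm above its origin, low rim to 10 mm. Origin: centre of its underside; axes parallel to the board's. At the start the red drum stands in it; it stays behind and shows where in the row that drum came from.
- drum_red: Loose upright sanding drum: brown cylinder 34 mm in diameter, 66 mm tall, with a red 12 mm cap at the top; 0.07 to 0.2 kg. Origin: centre of its underside, z up along its axis; its yaw is arbitrary. Grasp from above across the diameter, 40 to 50 mm above its foot, with the fingers before and behind the row (neighbours stand 68 mm apart).
- cradle_yellow: Yellow square cradle fixed on the board, 62 x 62 mm, floor 6 mm above its origin, low rim to 10 mm. Origin: centre of its underside; axes parallel to the board's. At the start the yellow drum stands in it; it stays behind and shows where in the row that drum came from.
- drum_yellow: Loose upright sanding drum: brown cylinder 38 mm in diameter, 66 mm tall, with a yellow 12 mm cap at the top; 0.07 to 0.2 kg. Origin: centre of its underside, z up along its axis; its yaw is arbitrary. Grasp from above across the diameter, 40 to 50 mm above its foot, with the fingers before and behind the row (neighbours stand 68 mm apart).
- cradle_green: Green square cradle fixed on the board, 62 x 62 mm, floor 6 mm above its origin, low rim to 10 mm. Origin: centre of its underside; axes parallel to the board's. At the start the green drum stands in it; it stays behind and shows where in the row that drum came from.
- drum_green: Loose upright sanding drum: brown cylinder 42 mm in diameter, 66 mm tall, with a green 12 mm cap at the top; 0.07 to 0.2 kg. Origin: centre of its underside, z up along its axis; its yaw is arbitrary. Grasp from above across the diameter, 40 to 50 mm above its foot, with the fingers before and behind the row (neighbours stand 68 mm apart).
- cradle_blue: Blue square cradle fixed on the board, 62 x 62 mm, floor 6 mm above its origin, low rim to 10 mm. Origin: centre of its underside; axes parallel to the board's. At the start the blue drum stands in it; it stays behind and shows where in the row that drum came from.
- drum_blue: Loose upright sanding drum: brown cylinder 46 mm in diameter, 66 mm tall, with a blue 12 mm cap at the top; 0.07 to 0.2 kg. Origin: centre of its underside, z up along its axis; its yaw is arbitrary. Grasp from above across the diameter, 40 to 50 mm above its foot, with the fingers before and behind the row (neighbours stand 68 mm apart).

How it is judged:
By the outcome, as a careful person would: the job done as asked, in the order asked, and still so for the second after the job is handed in, with the robot touching nothing.
It also fails if it takes over 90 s, if anything falls off the work surface, if the arm or the gripper's body presses on something with over 40 N, if the wrist force passes 120 N, or if a joint passes its speed limit or range.

## Working session

There is one attempt and no reset: what is moved stays moved. The work goes in short steps, Python scripts to look and compute and a shell command to move; the robot and the scene stay as the last step left them, time stands still between calls to the robot, and variables do not carry over. Pictures are saved under pics/ and viewed, at most 14 in all, crops included, and the job is handed in when it is done.

```bash
mkdir -p pics; ls; python3 - <<'E'
from bench import arm
import cv2
s=arm.read_state()
for k in s: print(k,s[k])
for n in ["top","side"]:
    p=arm.camera_params(n); print(n,p)
    cv2.imwrite(f"pics/{n}0.png",arm.get_image(n)[:,:,::-1])
E
```

```text
pics
clock 0.0
joints [-9.30360853e-01  3.85523993e-01  6.65009422e-03 -4.72473897e-04
 -1.19398193e+00 -2.58583391e-01]
joint_vel [-0.00192797 -0.00055681  0.0002361  -0.00017283  0.00139948  0.00014906]
joint_efforts [-7.33172928e-04 -3.92285657e+01  1.88405514e+01  4.18616652e+00
 -4.66080179e-03 -3.16801412e-06]
position [ 232.69332712 -579.45624283  230.25466007]
ee_rot [-1.89682516e-01  9.81844914e-01  1.02286438e-03 -2.49689649e-04]
contact_force [-0.10174821 -0.13975047 -0.13969894]
wrist_torque [-0.03772942 -0.00117073 -0.01632583]
grasp_force 0.0
gripper_width 85.40693875345492
top {'K': array([[523.20643799,   0.        , 328.84072636],
       [  0.        , 523.20643799, 236.92556457],
       [  0.        ,   0.        ,   1.        ]]), 'position': array([469.50966169, -41.01960498, 713.09494242]), 'orientation': array([ 0.71431235, -0.69749995,  0.02466924, -0.05141123])}
side {'K': array([[507.03683927,   0.        , 313.61700594],
       [  0.        , 507.03683927, 232.43506193],
       [  0.        ,   0.        ,   1.        ]]), 'position': array([505.14871357, 693.31541421, 464.25196808]), 'orientation': array([-0.01630656,  0.86978208, -0.49308234,  0.00911206])}
```

View pics/top0.png

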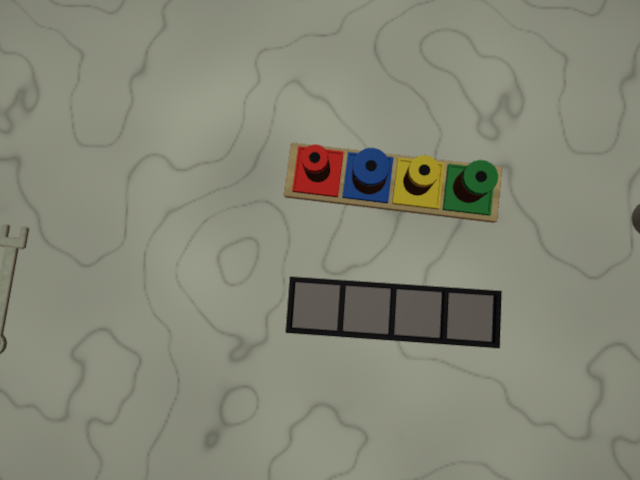

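View pics/side0.png

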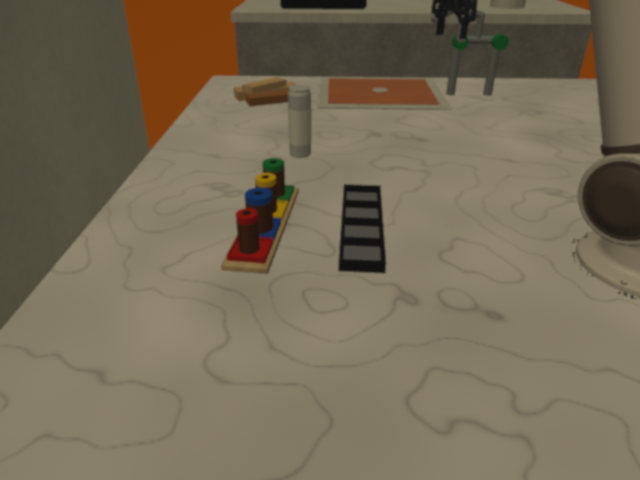

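The top view shows the drums left to right as red, blue, yellow and green, with cap holes near (314,158), (371,166), (424,170) and (481,177). The empty rack is below them, corners about (290,277) to (499,347), on the side nearer the robot. The side view shows all four drums upright and the rack empty.

```bash
cat > h.py <<'E'
import numpy as np, cv2
from scipy.spatial.transform import Rotation as R
def ray(p,uv):
    d=np.linalg.inv(p["K"])@np.array([uv[0],uv[1],1.])
    return np.array(p["position"]),R.from_quat(p["orientation"]).as_matrix()@d
def onz(p,uv,z):
    o,d=ray(p,uv); return o+d*(z-o[2])/d[2]
def blob(m,near=None):
    c,_=cv2.findContours(m.astype(np.uint8),cv2.RETR_EXTERNAL,cv2.CHAIN_APPROX_NONE)
    return max(c,key=cv2.contourArea)
def masks(im):
    h=cv2.cvtColor(im,cv2.COLOR_RGB2HSV).astype(int);H,S,V=h[...,0],h[...,1],h[...,2]
    s=(S>120)&(V>60)
    return dict(red=s&((H<6)|(H>174))&(V>90),yellow=s&(H>22)&(H<35),green=s&(H>45)&(H<80),blue=s&(H>95)&(H<130)),H,S,V
E
python3 - <<'E'
from h import *
from bench import arm
im=cv2.imread("pics/top0.png")[:,:,::-1].copy(); p=arm.camera_params("top")
M,H,S,V=masks(im)
for (u,v),n in zip([(314,158),(371,166),(424,170),(481,177)],["red","blue","yellow","green"]):
    w=V[v-6:v+7,u-6:u+7]; m=w<50
    ys,xs=np.nonzero(m); c=(u-6+xs.mean(),v-6+ys.mean())
    q=cv2.minAreaRect(blob(M[n])); 
    print(n,m.sum(),np.round(c,1),"hole@84",onz(p,c,84).round(1),"cradle rect",np.round(q[0],1),np.round(q[1],1),onz(p,q[0],22).round(1))
k=np.zeros(V.shape,bool);k[250:370,270:520]=V[250:370,270:520]<40
c=blob(k);q=cv2.minAreaRect(c);b=cv2.boxPoints(q)
P=np.array([onz(p,x,14)[:2] for x in b]);print("rack",q,P.round(1),P.mean(0),[np.linalg.norm(P[i]-P[i-1]).round(1) for i in range(4)])
k=(V<110)&(S<60)&(V>=45);k[:270]=0;k[360:]=0;k[:,:280]=0;k[:,510:]=0
cs,_=cv2.findContours(k.astype(np.uint8),0,1)
for c in cs:
    if 800<cv2.contourArea(c)<4000:
        q=cv2.minAreaRect(c);print("bay",np.round(q[0],1),np.round(q[1],1),onz(p,q[0],10).round(1))
for s in [(316,190),(430,200),(300,305)]: print(im[s[1],s[0]],V[s[1],s[0]])
E
```

```text
red 76 [314.3 157. ] hole@84 [635.8   4.1  84. ] cradle rect [317.6 169.4] [45.5 48.7] [635.2   3.6  22. ]
blue 85 [370.6 165.4] hole@84 [626.5 -65.2  84. ] cradle rect [368.  173.7] [45.1 52.2] [630.5 -64.3  22. ]
yellow 81 [424.  169.5] hole@84 [ 622.4 -130.3   84. ] cradle rect [418.6 180.2] [47.9 51.5] [ 622.8 -131.9   22. ]
green 93 [480.8 176. ] hole@84 [ 615.6 -198.8   84. ] cradle rect [470.7 185.6] [50.5 52.3] [ 616.6 -200.9   22. ]
rack ((394.1043395996094, 311.4971923828125), (212.94505310058594, 56.288063049316406), 4.170436859130859) [[ 417.3   40.1]
 [ 491.5   37.1]
 [ 478.1 -243.5]
 [ 405.3 -237.5]] [ 448.05005055 -100.96230908] [np.float64(277.9), np.float64(74.3), np.float64(281.0), np.float64(73.0)]
bay [469.7 316.8] [45.3 47. ] [ 443.4 -201.8   10. ]
bay [417.7 313. ] [46.2 46.5] [ 446.5 -133.7   10. ]
bay [366.5 309.5] [46.  46.3] [449.4 -66.   10. ]
bay [315.8 305.9] [45.6 46.1] [452.3   1.6  10. ]
[158  34  29] 158
[160 142  36] 160
[94 89 82] 94
```

```bash

python3 -m handwheel '[{"x":0.16,"y":0.159,"az":0.089},{"x":0.16,"y":0.159,"az":0.089},{"x":0.16,"y":0.159,"az":0.089},{"x":0.16,"y":0.159,"az":0.089},{"x":0.16,"y":0.159,"az":0.089},{"x":0.16,"y":0.159,"az":0.089},{"x":0.16,"y":0.159,"az":0.089},{"x":0.16,"y":0.159,"az":0.089}]' 1
python3 -m handwheel '[{"x":0.16,"y":0.159},{"x":0.16,"y":0.159},{"x":0.16,"y":0.159},{"x":0.155,"y":0.159},{"z":-0.1},{"z":-0.1},{"z":-0.1},{"z":-0.1}]'
python3 - <<'E'
from bench import arm
import cv2
s=arm.read_state();print(s["position"],s["ee_rot"],s["joints"],s["contact_force"])
cv2.imwrite("pics/w1.png",arm.get_image("wrist")[:,:,::-1])
E
```

```text
[ 232.69817961 -579.48476805  230.29966782] [-1.89676089e-01  9.81846192e-01  9.90788128e-04 -2.35257231e-04] [-9.30381699e-01  3.85507919e-01  6.73948811e-03 -4.70410106e-04
 -1.19401708e+00 -2.58576444e-01] [ 0.39703776  0.20341158 -0.45982432]invalid input at $[0]: expected keys x, y, z, ax, ay, az
invalid input at $[0]: expected keys x, y, z, ax, ay, az
```

View pics/w1.png

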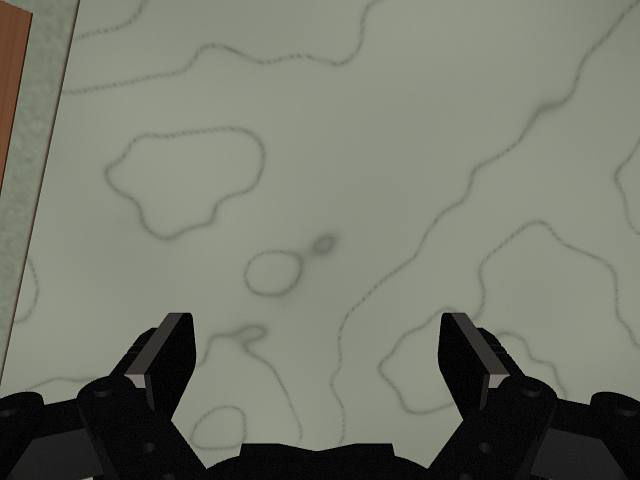

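The picture shows the open fingers, pads near (185,350) and (450,350), over bare surface. The arm has not moved because both calls were refused. Every row needs all six keys.

```bash

python3 -m handwheel '[{"x":0.16,"y":0.159,"z":0,"ax":0,"ay":0,"az":0.089},{"x":0.16,"y":0.159,"z":0,"ax":0,"ay":0,"az":0.089},{"x":0.16,"y":0.159,"z":0,"ax":0,"ay":0,"az":0.089},{"x":0.16,"y":0.159,"z":0,"ax":0,"ay":0,"az":0.089},{"x":0.16,"y":0.159,"z":0,"ax":0,"ay":0,"az":0.089},{"x":0.16,"y":0.159,"z":0,"ax":0,"ay":0,"az":0.089},{"x":0.16,"y":0.159,"z":0,"ax":0,"ay":0,"az":0.089},{"x":0.16,"y":0.159,"z":0,"ax":0,"ay":0,"az":0.089}]' 1
python3 -m handwheel '[{"x":0.16,"y":0.159,"z":0,"ax":0,"ay":0,"az":0},{"x":0.16,"y":0.159,"z":0,"ax":0,"ay":0,"az":0},{"x":0.16,"y":0.159,"z":0,"ax":0,"ay":0,"az":0},{"x":0.155,"y":0.159,"z":0,"ax":0,"ay":0,"az":0},{"x":0,"y":0,"z":-0.1,"ax":0,"ay":0,"az":0},{"x":0,"y":0,"z":-0.1,"ax":0,"ay":0,"az":0},{"x":0,"y":0,"z":-0.1,"ax":0,"ay":0,"az":0},{"x":0,"y":0,"z":-0.1,"ax":0,"ay":0,"az":0}]' 1
python3 - <<'E'
from bench import arm
import cv2
s=arm.read_state();print(s["position"],s["ee_rot"],s["joints"],s["contact_force"])
cv2.imwrite("pics/w2.png",arm.get_image("wrist")[:,:,::-1])
print(arm.camera_params("wrist"),arm.read_state()["position"])
E
```

```text
clock: 0.95
position: [489.8, -323.9, 231.2]
ee_rot: [-0.684, 0.73, 0.0, -0.0]
contact_force: [-0.3, -1.4, 0.8]
gripper_width: 85.4
grasp_force: 0.0
clock: 1.75
position: [615.7, -198.0, 150.0]
ee_rot: [-0.682, 0.731, 0.0, -0.0]
contact_force: [-0.6, -1.1, -0.1]
gripper_width: 85.1
grasp_force: 0.0
[ 615.70002258 -198.01099383  150.04351785] [-6.81852483e-01  7.31489578e-01  3.66079392e-04 -2.31939511e-04] [-6.15714156e-02  4.83947796e-01 -4.50238264e-02 -1.93638222e-04
 -1.04267516e+00 -8.54281739e-03] [-0.61402937 -1.07567542 -0.11468969]
{'K': array([[419.65643044,   0.        , 316.51507394],
       [  0.        , 419.65643044, 237.33398859],
       [  0.        ,   0.        ,   1.        ]]), 'position': array([ 609.54739824, -274.17829037,  288.16733279]), 'orientation': array([0.03612457, 0.98774624, 0.15182213, 0.0015585 ])} [ 613.41703355 -197.53549646  145.93477296]
```

View pics/w2.png

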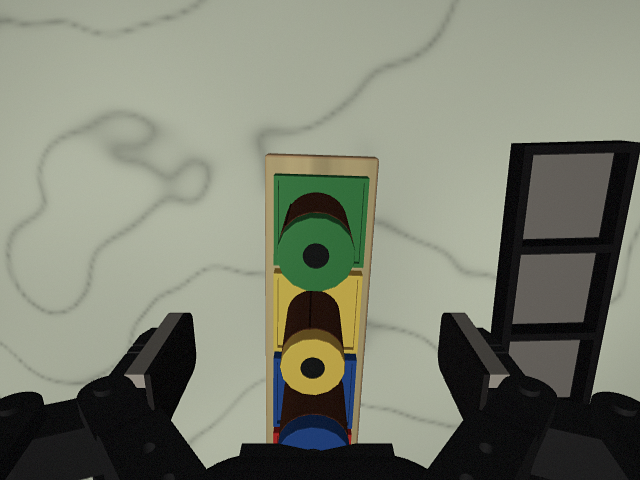

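The wrist view shows the green cap hole at (315,256) and the yellow one at (313,368), with both rows clear of the fingers. Next I'll cast these to z=84 to cross-check them, and see where the arm settled.

```bash
python3 - <<'E'
from h import *
from bench import arm
for i in range(3):
    s=arm.read_state(); p=arm.camera_params("wrist"); im=arm.get_image("wrist"); print(s["clock"],s["position"].round(1))
V=im.max(2)
for n,(u,v) in dict(green=(315,256),yellow=(313,368)).items():
    m=V[v-18:v+19,u-18:u+19]<45; ys,xs=np.nonzero(m); c=(u-18+xs.mean(),v-18+ys.mean())
    print(n,np.round(c,1),m.sum(),onz(p,c,84).round(1))
E
```

```text
1.8 [ 613.4 -197.5  145.9]
1.85 [ 613.6 -197.8  147.5]
1.9 [ 614.9 -198.3  149.7]
green [313.6 256.1] 507 [ 616.6 -199.5   84. ]
yellow [310.5 368.4] 380 [ 623.4 -131.1   84. ]
```

```bash

python3 -m handwheel '[{"x":0.003,"y":-0.003,"z":-0.1,"ax":0,"ay":0,"az":0},{"x":0,"y":0,"z":-0.1,"ax":0,"ay":0,"az":0},{"x":0,"y":0,"z":-0.1,"ax":0,"ay":0,"az":0},{"x":0,"y":0,"z":-0.1,"ax":0,"ay":0,"az":0},{"x":0,"y":0,"z":-0.1,"ax":0,"ay":0,"az":0},{"x":0,"y":0,"z":-0.055,"ax":0,"ay":0,"az":0},{"x":0,"y":0,"z":0,"ax":0,"ay":0,"az":0},{"x":0,"y":0,"z":0,"ax":0,"ay":0,"az":0}]' 1
python3 -m handwheel '[{"x":0,"y":0,"z":0,"ax":0,"ay":0,"az":0},{"x":0,"y":0,"z":0,"ax":0,"ay":0,"az":0},{"x":0,"y":0,"z":0,"ax":0,"ay":0,"az":0},{"x":0,"y":0,"z":0,"ax":0,"ay":0,"az":0},{"x":0,"y":0,"z":0,"ax":0,"ay":0,"az":0},{"x":0,"y":0,"z":0,"ax":0,"ay":0,"az":0},{"x":0,"y":0,"z":0,"ax":0,"ay":0,"az":0},{"x":0,"y":0,"z":0,"ax":0,"ay":0,"az":0}]' -1
```

```text
clock: 2.75
position: [617.4, -199.2, 41.6]
ee_rot: [-0.682, 0.731, -0.001, 0.0]
contact_force: [0.8, -0.4, -0.4]
gripper_width: 85.3
grasp_force: 0.0
clock: 3.55
position: [617.2, -199.1, 41.4]
ee_rot: [-0.682, 0.731, -0.001, 0.0]
contact_force: [-0.1, 0.9, 4.4]
gripper_width: 40.8
grasp_force: 60.6
```

```bash

python3 -m handwheel '[{"x":0,"y":0,"z":0.05,"ax":0,"ay":0,"az":0},{"x":0,"y":0,"z":0.1,"ax":0,"ay":0,"az":0},{"x":0,"y":0,"z":0.1,"ax":0,"ay":0,"az":0},{"x":0,"y":0,"z":0.05,"ax":0,"ay":0,"az":0},{"x":-0.1,"y":0,"z":0,"ax":0,"ay":0,"az":0},{"x":-0.15,"y":0,"z":0,"ax":0,"ay":0,"az":0},{"x":-0.15,"y":0,"z":0,"ax":0,"ay":0,"az":0},{"x":-0.15,"y":0,"z":0,"ax":0,"ay":0,"az":0}]' -1
python3 -m handwheel '[{"x":-0.15,"y":-0.01,"z":0,"ax":0,"ay":0,"az":0},{"x":-0.119,"y":-0.0035,"z":0,"ax":0,"ay":0,"az":0},{"x":-0.05,"y":0,"z":0,"ax":0,"ay":0,"az":0},{"x":0,"y":0,"z":0,"ax":0,"ay":0,"az":0},{"x":0,"y":0,"z":0,"ax":0,"ay":0,"az":0},{"x":0,"y":0,"z":0,"ax":0,"ay":0,"az":0},{"x":0,"y":0,"z":0,"ax":0,"ay":0,"az":0},{"x":0,"y":0,"z":0,"ax":0,"ay":0,"az":0}]' -1
python3 - <<'E'
from bench import arm
import cv2
cv2.imwrite("pics/s2.png",cv2.resize(arm.get_image("side")[120:320,160:460,::-1],(600,400)))
E
```

```text
clock: 4.35
position: [504.7, -198.8, 99.7]
ee_rot: [-0.682, 0.732, 0.001, -0.0]
contact_force: [-0.1, 0.4, -1.0]
gripper_width: 41.0
grasp_force: 60.8
clock: 5.15
position: [443.2, -201.6, 100.1]
ee_rot: [-0.682, 0.732, 0.0, -0.0]
contact_force: [-0.6, 0.6, -1.1]
gripper_width: 40.6
grasp_force: 60.8
```

View pics/s2.png

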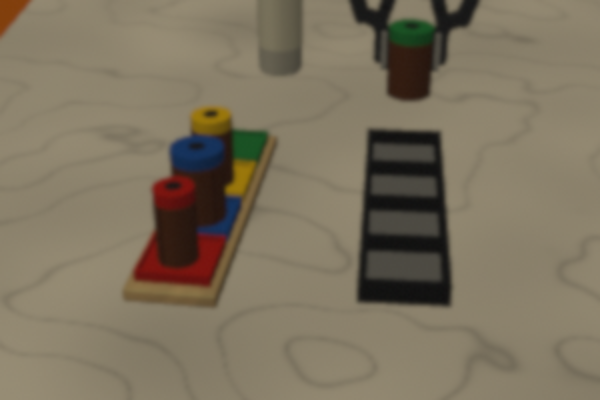

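The side view shows the green drum upright in the fingers at (410,60), in line with the far bay. The other three drums are undisturbed.

```bash

python3 -m handwheel '[{"x":0,"y":0,"z":-0.1,"ax":0,"ay":0,"az":0},{"x":0,"y":0,"z":-0.1,"ax":0,"ay":0,"az":0},{"x":0,"y":0,"z":-0.08,"ax":0,"ay":0,"az":0},{"x":0,"y":0,"z":-0.04,"ax":0,"ay":0,"az":0},{"x":0,"y":0,"z":-0.02,"ax":0,"ay":0,"az":0},{"x":0,"y":0,"z":-0.01,"ax":0,"ay":0,"az":0},{"x":0,"y":0,"z":0,"ax":0,"ay":0,"az":0},{"x":0,"y":0,"z":0,"ax":0,"ay":0,"az":0}]' -1
python3 -m handwheel '[{"x":0,"y":0,"z":0,"ax":0,"ay":0,"az":0},{"x":0,"y":0,"z":0,"ax":0,"ay":0,"az":0},{"x":0,"y":0,"z":0,"ax":0,"ay":0,"az":0},{"x":0,"y":0,"z":0,"ax":0,"ay":0,"az":0},{"x":0,"y":0,"z":0,"ax":0,"ay":0,"az":0},{"x":0,"y":0,"z":0,"ax":0,"ay":0,"az":0},{"x":0,"y":0,"z":0,"ax":0,"ay":0,"az":0},{"x":0,"y":0,"z":0,"ax":0,"ay":0,"az":0}]' 1
python3 -m handwheel '[{"x":0,"y":0,"z":0.05,"ax":0,"ay":0,"az":0},{"x":0,"y":0,"z":0.1,"ax":0,"ay":0,"az":0},{"x":0,"y":0,"z":0.1,"ax":0,"ay":0,"az":0},{"x":0,"y":0,"z":0.1,"ax":0,"ay":0,"az":0},{"x":0,"y":0,"z":0.1,"ax":0,"ay":0,"az":0},{"x":0,"y":0,"z":0,"ax":0,"ay":0,"az":0},{"x":0,"y":0,"z":0,"ax":0,"ay":0,"az":0},{"x":0,"y":0,"z":0,"ax":0,"ay":0,"az":0}]' 1
python3 - <<'E'
from bench import arm
import cv2
cv2.imwrite("pics/w3.png",arm.get_image("wrist")[:,:,::-1])
E
```

```text
clock: 6.0
position: [443.2, -201.7, 30.9]
ee_rot: [-0.682, 0.732, -0.001, 0.0]
contact_force: [1.2, 0.4, -1.6]
gripper_width: 41.1
grasp_force: 60.8
clock: 6.8
position: [442.7, -201.7, 30.3]
ee_rot: [-0.682, 0.732, 0.0, -0.0]
contact_force: [-0.1, 0.3, 0.0]
gripper_width: 85.6
grasp_force: 0.0
clock: 7.6
position: [442.0, -201.5, 119.8]
ee_rot: [-0.682, 0.732, 0.001, -0.0]
contact_force: [0.3, 0.5, -0.8]
gripper_width: 85.3
grasp_force: 0.0
```

View pics/w3.png

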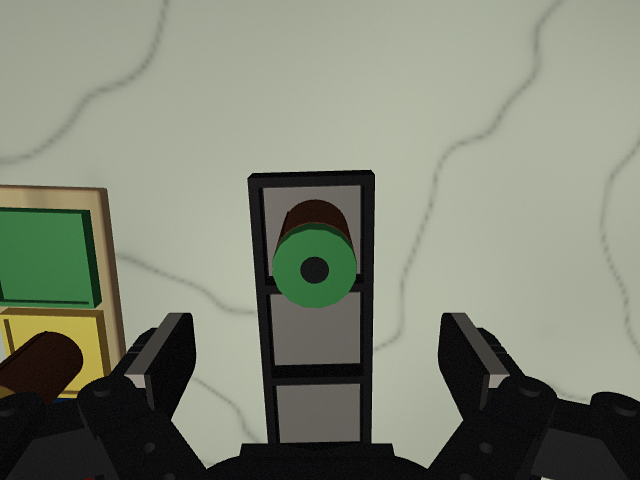

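The wrist view shows the green drum upright inside the end bay, cap hole at (315,270), with clear floor around its foot. Yellow is next.

```bash

python3 -m handwheel '[{"x":0.18,"y":0.071,"z":0,"ax":0,"ay":0,"az":0},{"x":0.18,"y":0.071,"z":0,"ax":0,"ay":0,"az":0},{"x":0.18,"y":0.071,"z":0,"ax":0,"ay":0,"az":0},{"x":0.18,"y":0.071,"z":0,"ax":0,"ay":0,"az":0},{"x":0.18,"y":0.071,"z":0,"ax":0,"ay":0,"az":0},{"x":0,"y":0,"z":0,"ax":0,"ay":0,"az":0},{"x":0,"y":0,"z":-0.05,"ax":0,"ay":0,"az":0},{"x":0,"y":0,"z":-0.1,"ax":0,"ay":0,"az":0}]' 1
python3 -m handwheel '[{"x":0,"y":0,"z":-0.1,"ax":0,"ay":0,"az":0},{"x":0,"y":0,"z":-0.1,"ax":0,"ay":0,"az":0},{"x":0,"y":0,"z":-0.045,"ax":0,"ay":0,"az":0},{"x":0,"y":0,"z":0,"ax":0,"ay":0,"az":0},{"x":0,"y":0,"z":0,"ax":0,"ay":0,"az":0},{"x":0,"y":0,"z":0,"ax":0,"ay":0,"az":0},{"x":0,"y":0,"z":0,"ax":0,"ay":0,"az":0},{"x":0,"y":0,"z":0,"ax":0,"ay":0,"az":0}]' 1
python3 -m handwheel '[{"x":0,"y":0,"z":0,"ax":0,"ay":0,"az":0},{"x":0,"y":0,"z":0,"ax":0,"ay":0,"az":0},{"x":0,"y":0,"z":0,"ax":0,"ay":0,"az":0},{"x":0,"y":0,"z":0,"ax":0,"ay":0,"az":0},{"x":0,"y":0,"z":0,"ax":0,"ay":0,"az":0},{"x":0,"y":0,"z":0,"ax":0,"ay":0,"az":0},{"x":0,"y":0,"z":0,"ax":0,"ay":0,"az":0},{"x":0,"y":0,"z":0,"ax":0,"ay":0,"az":0}]' -1
```

```text
clock: 8.45
position: [622.3, -130.9, 90.1]
ee_rot: [-0.682, 0.732, -0.0, 0.0]
contact_force: [-0.1, -1.1, -0.2]
gripper_width: 85.1
grasp_force: 0.0
clock: 9.25
position: [623.1, -130.7, 42.1]
ee_rot: [-0.682, 0.732, -0.0, 0.001]
contact_force: [0.0, -0.2, -0.6]
gripper_width: 85.5
grasp_force: 0.0
clock: 10.05
position: [623.0, -130.7, 41.6]
ee_rot: [-0.682, 0.732, -0.0, 0.0]
contact_force: [0.5, -0.5, 2.1]
gripper_width: 36.4
grasp_force: 59.9
```

```bash

python3 -m handwheel '[{"x":0,"y":0,"z":0.05,"ax":0,"ay":0,"az":0},{"x":0,"y":0,"z":0.1,"ax":0,"ay":0,"az":0},{"x":0,"y":0,"z":0.1,"ax":0,"ay":0,"az":0},{"x":0,"y":0,"z":0.05,"ax":0,"ay":0,"az":0},{"x":-0.1,"y":0,"z":0,"ax":0,"ay":0,"az":0},{"x":-0.15,"y":0,"z":0,"ax":0,"ay":0,"az":0},{"x":-0.15,"y":0,"z":0,"ax":0,"ay":0,"az":0},{"x":-0.15,"y":0,"z":0,"ax":0,"ay":0,"az":0}]' -1
python3 -m handwheel '[{"x":-0.15,"y":-0.01,"z":0,"ax":0,"ay":0,"az":0},{"x":-0.132,"y":-0.005,"z":0,"ax":0,"ay":0,"az":0},{"x":-0.05,"y":0,"z":0,"ax":0,"ay":0,"az":0},{"x":0,"y":0,"z":0,"ax":0,"ay":0,"az":0},{"x":0,"y":0,"z":0,"ax":0,"ay":0,"az":0},{"x":0,"y":0,"z":0,"ax":0,"ay":0,"az":0},{"x":0,"y":0,"z":0,"ax":0,"ay":0,"az":0},{"x":0,"y":0,"z":0,"ax":0,"ay":0,"az":0}]' -1
python3 -m handwheel '[{"x":0,"y":0,"z":-0.1,"ax":0,"ay":0,"az":0},{"x":0,"y":0,"z":-0.1,"ax":0,"ay":0,"az":0},{"x":0,"y":0,"z":-0.08,"ax":0,"ay":0,"az":0},{"x":0,"y":0,"z":-0.04,"ax":0,"ay":0,"az":0},{"x":0,"y":0,"z":-0.02,"ax":0,"ay":0,"az":0},{"x":0,"y":0,"z":-0.01,"ax":0,"ay":0,"az":0},{"x":0,"y":0,"z":0,"ax":0,"ay":0,"az":0},{"x":0,"y":0,"z":0,"ax":0,"ay":0,"az":0}]' -1
```

```text
clock: 10.85
position: [510.9, -130.6, 100.9]
ee_rot: [-0.682, 0.732, 0.001, -0.0]
contact_force: [-0.2, 0.0, -0.7]
gripper_width: 37.0
grasp_force: 60.2
clock: 11.65
position: [446.9, -133.6, 101.1]
ee_rot: [-0.682, 0.732, 0.0, -0.0]
contact_force: [0.2, 0.4, -2.0]
gripper_width: 36.7
grasp_force: 60.2
clock: 12.45
position: [446.8, -133.7, 31.9]
ee_rot: [-0.682, 0.732, -0.0, 0.001]
contact_force: [0.7, -0.2, -0.1]
gripper_width: 36.8
grasp_force: 60.2
```

```bash

python3 -m handwheel '[{"x":0,"y":0,"z":-0.005,"ax":0,"ay":0,"az":0},{"x":0,"y":0,"z":-0.003,"ax":0,"ay":0,"az":0},{"x":0,"y":0,"z":0,"ax":0,"ay":0,"az":0},{"x":0,"y":0,"z":0,"ax":0,"ay":0,"az":0},{"x":0,"y":0,"z":0,"ax":0,"ay":0,"az":0},{"x":0,"y":0,"z":0,"ax":0,"ay":0,"az":0},{"x":0,"y":0,"z":0,"ax":0,"ay":0,"az":0},{"x":0,"y":0,"z":0,"ax":0,"ay":0,"az":0}]' -1
python3 -m handwheel '[{"x":0,"y":0,"z":0,"ax":0,"ay":0,"az":0},{"x":0,"y":0,"z":0,"ax":0,"ay":0,"az":0},{"x":0,"y":0,"z":0,"ax":0,"ay":0,"az":0},{"x":0,"y":0,"z":0,"ax":0,"ay":0,"az":0},{"x":0,"y":0,"z":0,"ax":0,"ay":0,"az":0},{"x":0,"y":0,"z":0,"ax":0,"ay":0,"az":0},{"x":0,"y":0,"z":0,"ax":0,"ay":0,"az":0},{"x":0,"y":0,"z":0,"ax":0,"ay":0,"az":0}]' 1
python3 -m handwheel '[{"x":0,"y":0,"z":0.05,"ax":0,"ay":0,"az":0},{"x":0,"y":0,"z":0.1,"ax":0,"ay":0,"az":0},{"x":0,"y":0,"z":0.1,"ax":0,"ay":0,"az":0},{"x":0,"y":0,"z":0.1,"ax":0,"ay":0,"az":0},{"x":0,"y":0,"z":0.1,"ax":0,"ay":0,"az":0},{"x":0,"y":0,"z":0,"ax":0,"ay":0,"az":0},{"x":0,"y":0,"z":0,"ax":0,"ay":0,"az":0},{"x":0,"y":0,"z":0,"ax":0,"ay":0,"az":0}]' 1
python3 - <<'E'
from bench import arm
import cv2
cv2.imwrite("pics/w4.png",cv2.resize(arm.get_image("wrist")[:,:,::-1],(480,360)))
E
python3 -m handwheel '[{"x":0.18,"y":0.068,"z":0,"ax":0,"ay":0,"az":0},{"x":0.18,"y":0.068,"z":0,"ax":0,"ay":0,"az":0},{"x":0.18,"y":0.068,"z":0,"ax":0,"ay":0,"az":0},{"x":0.18,"y":0.068,"z":0,"ax":0,"ay":0,"az":0},{"x":0.18,"y":0.07,"z":0,"ax":0,"ay":0,"az":0},{"x":0,"y":0,"z":0,"ax":0,"ay":0,"az":0},{"x":0,"y":0,"z":0,"ax":0,"ay":0,"az":0},{"x":0,"y":0,"z":0,"ax":0,"ay":0,"az":0}]' 1
python3 - <<'E'
from h import *
from bench import arm
for i in range(2):
    s=arm.read_state(); p=arm.camera_params("wrist"); im=arm.get_image("wrist"); print(s["clock"],s["position"].round(1))
cv2.imwrite("pics/w5.png",cv2.resize(im[:,:,::-1],(480,360)))
M=masks(im)[0]
c=blob(M["blue"]);print(cv2.boundingRect(c))
cs,_=cv2.findContours((im.max(2)<45).astype(np.uint8),0,2)
for c in cs:
    if 200<cv2.contourArea(c)<900:
        (q,ax,a)=cv2.fitEllipse(c);print(np.round(q,1),np.round(ax,1),onz(p,q,84).round(1))
E
```

```text
clock: 13.25
position: [446.3, -133.7, 29.7]
ee_rot: [-0.682, 0.732, 0.0, -0.0]
contact_force: [1.2, -0.2, -1.3]
gripper_width: 37.0
grasp_force: 60.2
clock: 14.05
position: [446.3, -133.7, 29.7]
ee_rot: [-0.682, 0.732, -0.0, -0.0]
contact_force: [0.2, -1.1, -0.1]
gripper_width: 85.4
grasp_force: 0.0
clock: 14.85
position: [445.6, -133.6, 119.1]
ee_rot: [-0.682, 0.732, 0.001, -0.0]
contact_force: [0.4, 0.3, -0.2]
gripper_width: 85.7
grasp_force: 0.0
clock: 15.7
position: [624.9, -65.6, 118.7]
ee_rot: [-0.682, 0.732, 0.001, -0.001]
contact_force: [0.8, 0.5, 0.4]
gripper_width: 84.8
grasp_force: 0.0
15.7 [624.9 -65.6 118.7]
15.75 [625.  -65.7 119.2]
(261, 189, 107, 136)
[303.6 407.8] [21.8 26.4] [636.9   3.3  84. ]
[311.3 280.4] [27.1 29.4] [627.8 -66.2  84. ]
```

View pics/w4.png

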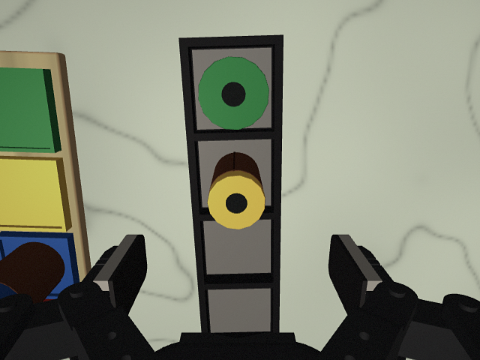

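View pics/w5.png

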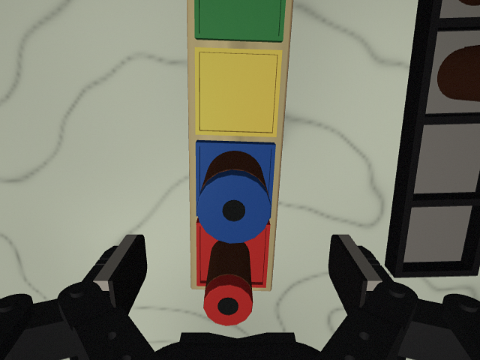

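The first view shows green and yellow upright in their bays, cap holes at (233,94) and (236,204). In the second, blue's hole is at (234,210) and red's at (228,306), both undisturbed. I'll take blue, shifting 2.4 mm in x first.

```bash

python3 -m handwheel '[{"x":0.012,"y":0,"z":-0.05,"ax":0,"ay":0,"az":0},{"x":0,"y":0,"z":-0.1,"ax":0,"ay":0,"az":0},{"x":0,"y":0,"z":-0.1,"ax":0,"ay":0,"az":0},{"x":0,"y":0,"z":-0.1,"ax":0,"ay":0,"az":0},{"x":0,"y":0,"z":-0.039,"ax":0,"ay":0,"az":0},{"x":0,"y":0,"z":0,"ax":0,"ay":0,"az":0},{"x":0,"y":0,"z":0,"ax":0,"ay":0,"az":0},{"x":0,"y":0,"z":0,"ax":0,"ay":0,"az":0}]' 1
python3 -m handwheel '[{"x":0,"y":0,"z":0,"ax":0,"ay":0,"az":0},{"x":0,"y":0,"z":0,"ax":0,"ay":0,"az":0},{"x":0,"y":0,"z":0,"ax":0,"ay":0,"az":0},{"x":0,"y":0,"z":0,"ax":0,"ay":0,"az":0},{"x":0,"y":0,"z":0,"ax":0,"ay":0,"az":0},{"x":0,"y":0,"z":0,"ax":0,"ay":0,"az":0},{"x":0,"y":0,"z":0,"ax":0,"ay":0,"az":0},{"x":0,"y":0,"z":0,"ax":0,"ay":0,"az":0}]' -1
```

```text
clock: 16.6
position: [629.5, -65.2, 43.2]
ee_rot: [-0.682, 0.732, -0.001, 0.001]
contact_force: [-0.1, 0.3, 0.3]
gripper_width: 85.3
grasp_force: 0.0
clock: 17.4
position: [629.1, -65.2, 42.6]
ee_rot: [-0.682, 0.731, -0.0, 0.0]
contact_force: [-0.4, 0.6, 5.0]
gripper_width: 45.0
grasp_force: 61.3
```

```bash

python3 -m handwheel '[{"x":0,"y":0,"z":0.05,"ax":0,"ay":0,"az":0},{"x":0,"y":0,"z":0.1,"ax":0,"ay":0,"az":0},{"x":0,"y":0,"z":0.1,"ax":0,"ay":0,"az":0},{"x":0,"y":0,"z":0.05,"ax":0,"ay":0,"az":0},{"x":-0.1,"y":0,"z":0,"ax":0,"ay":0,"az":0},{"x":-0.15,"y":0,"z":0,"ax":0,"ay":0,"az":0},{"x":-0.15,"y":0,"z":0,"ax":0,"ay":0,"az":0},{"x":-0.15,"y":0,"z":0,"ax":0,"ay":0,"az":0}]' -1
python3 -m handwheel '[{"x":-0.15,"y":-0.003,"z":0,"ax":0,"ay":0,"az":0},{"x":-0.148,"y":0,"z":0,"ax":0,"ay":0,"az":0},{"x":-0.05,"y":0,"z":0,"ax":0,"ay":0,"az":0},{"x":0,"y":0,"z":0,"ax":0,"ay":0,"az":0},{"x":0,"y":0,"z":0,"ax":0,"ay":0,"az":0},{"x":0,"y":0,"z":0,"ax":0,"ay":0,"az":0},{"x":0,"y":0,"z":0,"ax":0,"ay":0,"az":0},{"x":0,"y":0,"z":0,"ax":0,"ay":0,"az":0}]' -1
python3 -m handwheel '[{"x":0,"y":0,"z":-0.1,"ax":0,"ay":0,"az":0},{"x":0,"y":0,"z":-0.1,"ax":0,"ay":0,"az":0},{"x":0,"y":0,"z":-0.08,"ax":0,"ay":0,"az":0},{"x":0,"y":0,"z":-0.04,"ax":0,"ay":0,"az":0},{"x":0,"y":0,"z":-0.02,"ax":0,"ay":0,"az":0},{"x":0,"y":0,"z":-0.01,"ax":0,"ay":0,"az":0},{"x":0,"y":0,"z":-0.006,"ax":0,"ay":0,"az":0},{"x":0,"y":0,"z":0,"ax":0,"ay":0,"az":0}]' -1
```

```text
clock: 18.2
position: [516.9, -65.4, 101.3]
ee_rot: [-0.682, 0.732, 0.001, -0.0]
contact_force: [0.3, 0.3, -2.1]
gripper_width: 44.8
grasp_force: 61.5
clock: 19.0
position: [449.7, -65.8, 101.7]
ee_rot: [-0.682, 0.732, 0.0, -0.0]
contact_force: [0.4, 0.2, -1.0]
gripper_width: 45.1
grasp_force: 61.6
clock: 19.8
position: [449.5, -65.8, 31.1]
ee_rot: [-0.682, 0.732, -0.0, 0.0]
contact_force: [0.1, 0.7, -1.4]
gripper_width: 44.8
grasp_force: 61.6
```

```bash

python3 -m handwheel '[{"x":0,"y":0,"z":0,"ax":0,"ay":0,"az":0},{"x":0,"y":0,"z":0,"ax":0,"ay":0,"az":0},{"x":0,"y":0,"z":0,"ax":0,"ay":0,"az":0},{"x":0,"y":0,"z":0,"ax":0,"ay":0,"az":0},{"x":0,"y":0,"z":0,"ax":0,"ay":0,"az":0},{"x":0,"y":0,"z":0,"ax":0,"ay":0,"az":0},{"x":0,"y":0,"z":0,"ax":0,"ay":0,"az":0},{"x":0,"y":0,"z":0,"ax":0,"ay":0,"az":0}]' 1
python3 -m handwheel '[{"x":0,"y":0,"z":0.05,"ax":0,"ay":0,"az":0},{"x":0,"y":0,"z":0.1,"ax":0,"ay":0,"az":0},{"x":0,"y":0,"z":0.1,"ax":0,"ay":0,"az":0},{"x":0,"y":0,"z":0.1,"ax":0,"ay":0,"az":0},{"x":0,"y":0,"z":0.1,"ax":0,"ay":0,"az":0},{"x":0,"y":0,"z":0,"ax":0,"ay":0,"az":0},{"x":0,"y":0,"z":0,"ax":0,"ay":0,"az":0},{"x":0,"y":0,"z":0,"ax":0,"ay":0,"az":0}]' 1
python3 -m handwheel '[{"x":0.187,"y":0.069,"z":0,"ax":0,"ay":0,"az":0},{"x":0.187,"y":0.069,"z":0,"ax":0,"ay":0,"az":0},{"x":0.187,"y":0.069,"z":0,"ax":0,"ay":0,"az":0},{"x":0.187,"y":0.069,"z":0,"ax":0,"ay":0,"az":0},{"x":0.187,"y":0.07,"z":0,"ax":0,"ay":0,"az":0},{"x":0,"y":0,"z":0,"ax":0,"ay":0,"az":0},{"x":0,"y":0,"z":0,"ax":0,"ay":0,"az":0},{"x":0,"y":0,"z":0,"ax":0,"ay":0,"az":0}]' 1
python3 - <<'E'
from h import *
from bench import arm
for i in range(2):
    s=arm.read_state(); p=arm.camera_params("wrist"); im=arm.get_image("wrist"); print(s["clock"],s["position"].round(1))
cv2.imwrite("pics/w6.png",cv2.resize(im[:,:,::-1],(480,360)))
cs,_=cv2.findContours((im.max(2)<45).astype(np.uint8),0,2)
for c in cs:
    if 200<cv2.contourArea(c)<900:
        (q,ax,a)=cv2.fitEllipse(c);print(np.round(q,1),np.round(ax,1),onz(p,q,84).round(1))
cv2.imwrite("pics/s6.png",cv2.resize(arm.get_image("side")[120:320,160:460,::-1],(600,400)))
E
```

```text
clock: 20.6
position: [449.1, -65.9, 30.7]
ee_rot: [-0.682, 0.732, 0.0, -0.0]
contact_force: [0.4, 0.7, 0.6]
gripper_width: 85.1
grasp_force: 0.0
clock: 21.4
position: [448.3, -66.0, 120.1]
ee_rot: [-0.682, 0.732, 0.001, -0.001]
contact_force: [-0.6, 0.1, 0.7]
gripper_width: 85.3
grasp_force: 0.0
clock: 22.2
position: [634.6, 2.9, 119.6]
ee_rot: [-0.682, 0.732, 0.001, -0.001]
contact_force: [-0.1, -0.0, -0.3]
gripper_width: 85.5
grasp_force: 0.0
22.2 [634.6   2.9 119.6]
22.25 [634.7   2.8 120.1]
[312.8 281.6] [26.8 29. ] [636.9   3.3  84. ]
```

View pics/s6.png

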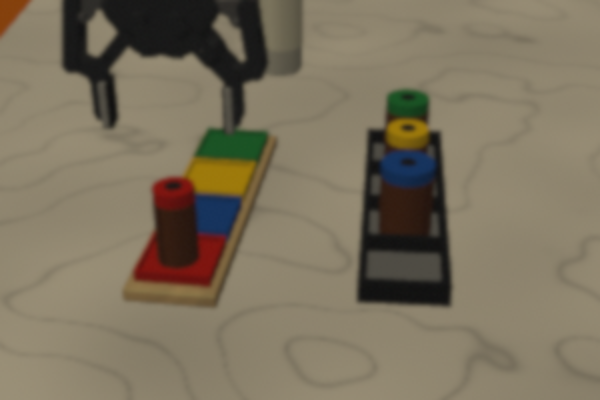

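The side view shows green, yellow and blue standing upright in bays 4, 3 and 2. Red is alone on the board at (175,220), with the open gripper above it. The wrist camera puts red at (636.9, 3.3), so I'll grasp it.

```bash

python3 -m handwheel '[{"x":0.005,"y":0,"z":-0.05,"ax":0,"ay":0,"az":0},{"x":0,"y":0,"z":-0.1,"ax":0,"ay":0,"az":0},{"x":0,"y":0,"z":-0.1,"ax":0,"ay":0,"az":0},{"x":0,"y":0,"z":-0.1,"ax":0,"ay":0,"az":0},{"x":0,"y":0,"z":-0.046,"ax":0,"ay":0,"az":0},{"x":0,"y":0,"z":0,"ax":0,"ay":0,"az":0},{"x":0,"y":0,"z":0,"ax":0,"ay":0,"az":0},{"x":0,"y":0,"z":0,"ax":0,"ay":0,"az":0}]' 1
python3 -m handwheel '[{"x":0,"y":0,"z":0,"ax":0,"ay":0,"az":0},{"x":0,"y":0,"z":0,"ax":0,"ay":0,"az":0},{"x":0,"y":0,"z":0,"ax":0,"ay":0,"az":0},{"x":0,"y":0,"z":0,"ax":0,"ay":0,"az":0},{"x":0,"y":0,"z":0,"ax":0,"ay":0,"az":0},{"x":0,"y":0,"z":0,"ax":0,"ay":0,"az":0},{"x":0,"y":0,"z":0,"ax":0,"ay":0,"az":0},{"x":0,"y":0,"z":0,"ax":0,"ay":0,"az":0}]' -1
```

```text
clock: 23.15
position: [637.9, 3.5, 42.7]
ee_rot: [-0.682, 0.732, -0.001, 0.001]
contact_force: [0.6, 0.7, -0.6]
gripper_width: 85.5
grasp_force: 0.0
clock: 23.95
position: [637.5, 3.4, 42.0]
ee_rot: [-0.682, 0.732, -0.0, 0.0]
contact_force: [0.1, 0.1, 3.4]
gripper_width: 32.9
grasp_force: 59.5
```

```bash

python3 -m handwheel '[{"x":0,"y":0,"z":0.05,"ax":0,"ay":0,"az":0},{"x":0,"y":0,"z":0.1,"ax":0,"ay":0,"az":0},{"x":0,"y":0,"z":0.1,"ax":0,"ay":0,"az":0},{"x":0,"y":0,"z":0.05,"ax":0,"ay":0,"az":0},{"x":-0.1,"y":0,"z":0,"ax":0,"ay":0,"az":0},{"x":-0.15,"y":0,"z":0,"ax":0,"ay":0,"az":0},{"x":-0.15,"y":0,"z":0,"ax":0,"ay":0,"az":0},{"x":-0.15,"y":0,"z":0,"ax":0,"ay":0,"az":0}]' -1
python3 -m handwheel '[{"x":-0.15,"y":-0.009,"z":0,"ax":0,"ay":0,"az":0},{"x":-0.15,"y":0,"z":0,"ax":0,"ay":0,"az":0},{"x":-0.076,"y":0,"z":0,"ax":0,"ay":0,"az":0},{"x":0,"y":0,"z":0,"ax":0,"ay":0,"az":0},{"x":0,"y":0,"z":0,"ax":0,"ay":0,"az":0},{"x":0,"y":0,"z":0,"ax":0,"ay":0,"az":0},{"x":0,"y":0,"z":0,"ax":0,"ay":0,"az":0},{"x":0,"y":0,"z":0,"ax":0,"ay":0,"az":0}]' -1
python3 -m handwheel '[{"x":0,"y":0,"z":-0.1,"ax":0,"ay":0,"az":0},{"x":0,"y":0,"z":-0.1,"ax":0,"ay":0,"az":0},{"x":0,"y":0,"z":-0.08,"ax":0,"ay":0,"az":0},{"x":0,"y":0,"z":-0.04,"ax":0,"ay":0,"az":0},{"x":0,"y":0,"z":-0.02,"ax":0,"ay":0,"az":0},{"x":0,"y":0,"z":-0.01,"ax":0,"ay":0,"az":0},{"x":0,"y":0,"z":-0.006,"ax":0,"ay":0,"az":0},{"x":0,"y":0,"z":0,"ax":0,"ay":0,"az":0}]' -1
```

```text
clock: 24.75
position: [525.3, 3.1, 101.0]
ee_rot: [-0.681, 0.732, 0.0, -0.001]
contact_force: [0.3, 0.3, -0.9]
gripper_width: 33.0
grasp_force: 59.7
clock: 25.55
position: [452.4, 1.6, 101.3]
ee_rot: [-0.682, 0.732, 0.0, -0.0]
contact_force: [-0.2, 0.1, -1.3]
gripper_width: 32.8
grasp_force: 59.8
clock: 26.35
position: [452.3, 1.7, 30.7]
ee_rot: [-0.682, 0.732, -0.0, 0.0]
contact_force: [-0.6, -1.0, -0.8]
gripper_width: 32.8
grasp_force: 59.8
```

```bash

python3 -m handwheel '[{"x":0,"y":0,"z":0,"ax":0,"ay":0,"az":0},{"x":0,"y":0,"z":0,"ax":0,"ay":0,"az":0},{"x":0,"y":0,"z":0,"ax":0,"ay":0,"az":0},{"x":0,"y":0,"z":0,"ax":0,"ay":0,"az":0},{"x":0,"y":0,"z":0,"ax":0,"ay":0,"az":0},{"x":0,"y":0,"z":0,"ax":0,"ay":0,"az":0},{"x":0,"y":0,"z":0,"ax":0,"ay":0,"az":0},{"x":0,"y":0,"z":0,"ax":0,"ay":0,"az":0}]' 1
python3 -m handwheel '[{"x":0,"y":0,"z":0.05,"ax":0,"ay":0,"az":0},{"x":0,"y":0,"z":0.1,"ax":0,"ay":0,"az":0},{"x":0,"y":0,"z":0.15,"ax":0,"ay":0,"az":0},{"x":0,"y":0,"z":0.15,"ax":0,"ay":0,"az":0},{"x":0,"y":0,"z":0.15,"ax":0,"ay":0,"az":0},{"x":0,"y":0.2,"z":0,"ax":0,"ay":0,"az":0},{"x":0,"y":0.2,"z":0,"ax":0,"ay":0,"az":0},{"x":0,"y":0.2,"z":0,"ax":0,"ay":0,"az":0}]' 1
python3 -m handwheel '[{"x":0,"y":0.2,"z":0,"ax":0,"ay":0,"az":0},{"x":0,"y":0.2,"z":0,"ax":0,"ay":0,"az":0},{"x":0,"y":0.2,"z":0,"ax":0,"ay":0,"az":0},{"x":0,"y":0.1,"z":0,"ax":0,"ay":0,"az":0},{"x":0,"y":0,"z":0,"ax":0,"ay":0,"az":0},{"x":0,"y":0,"z":0,"ax":0,"ay":0,"az":0},{"x":0,"y":0,"z":0,"ax":0,"ay":0,"az":0},{"x":0,"y":0,"z":0,"ax":0,"ay":0,"az":0}]' 1
python3 - <<'E'
from bench import arm
import cv2
cv2.imwrite("pics/t9.png",arm.get_image("top")[:,:,::-1])
E
```

```text
clock: 27.15
position: [451.9, 1.5, 30.3]
ee_rot: [-0.682, 0.732, 0.0, -0.0]
contact_force: [0.6, -0.2, -0.7]
gripper_width: 85.7
grasp_force: 0.0
clock: 27.95
position: [451.8, 122.6, 151.7]
ee_rot: [-0.681, 0.732, -0.0, 0.001]
contact_force: [0.9, 0.2, 0.6]
gripper_width: 85.4
grasp_force: 0.0
clock: 28.75
position: [451.9, 260.2, 150.5]
ee_rot: [-0.681, 0.732, 0.0, -0.0]
contact_force: [0.4, 0.2, 0.2]
gripper_width: 85.8
grasp_force: 0.0
```

View pics/t9.png

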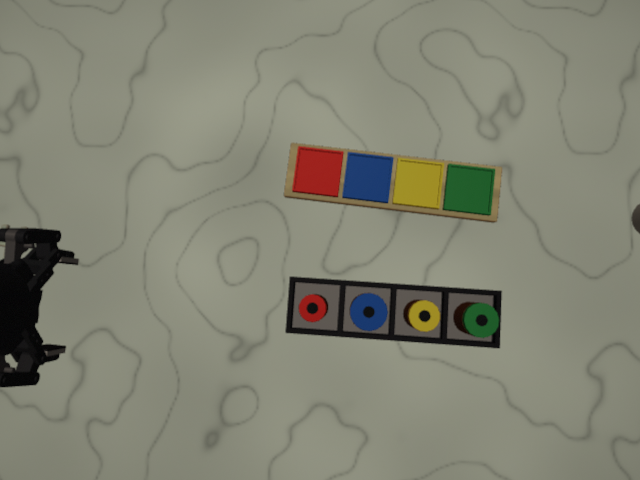

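The top view shows red (312,308), blue (368,312), yellow (424,316) and green (481,320) upright in their bays. They match the cradle order, and the arm is clear.

```bash
python3 -c "
from bench import arm
print(arm.job_done())"
```

```text
the job is handed in; nothing more can be done
None
```

All four drums stand upright in the rack, one per bay and all let go, in the board's left-to-right order (red, blue, yellow, green); the job was handed in at about 29 s.

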